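Snap the lid shut on a tub at the coconut stall

ROBOT

A 6-joint arm with a two-finger parallel gripper is mounted at the origin on the work surface. World frame = base frame: x ahead of the robot, y to its left, z up, the work surface at z = 0. Lengths are in m, angles in degrees, forces in N, time in s.
With the tool pointing down it reaches from about 0.25 to 0.725 m from the base axis. Payload 9.7 kg.
Tool frame: the origin (TCP) lies at the centre of the arm's flange, where the gripper is bolted on; the fingertips stand 173 mm ahead of it and the grasp point (between the pads) lies bot.grip_depth ahead of it (bot.grip_depth is the distance from the TCP to the grasp point, in m); z points along the fingers, y is the direction in which the jaws open and shut (so a half turn about z gives the same grasp; the last joint's range is limited). The gripper opens to 85 mm and grips with 20 to 120 N. Pads are 22 mm wide; open, the fingers measure 114 mm over their backs; the gripper's body (76 mm by 85 mm) begins 54 mm behind the grasp point. The pads swing forward as they close: fully open they stand 13 mm farther back than shut.
Start: joints at [68.354, 4.979, 10.078, 95.1, 0, 90], TCP at [0.203, 0.511, 0.405] pointing down, gripper open.
Joint ranges: [-179.16, 179.16], [-48.56, 103.87], [-65.8, 70.77], [-126.05, 130.52], [-82.76, 87.17], [-180, 180]. Speed limits (degrees/s): [127.2, 127.2, 147.25, 180, 180, 180].

INTERFACE

Orientations are given as [roll, pitch, yaw] about the fixed x, y, z axes, in that order (R = Rz(yaw) Ry(pitch) Rx(roll)).
In Python, from workcell import status, viewer, bot gives the robot as it stands. The module is installed in compiled form; this text tells all that it offers.
- The arm moves only by the tool move_arm, never from a script. Its argument "commands" is a list of rows, each an object with "claw": the gripper's target within -1 to 1 (fully open at 1, half-way at 0, shut at -1); "travel": the shift along the tool's x, y, z in cm, a list of three; "turn": the turn about the tool's z in degrees. A call has 1 to 5 rows; each row shifts and turns the commanded pose from where the row before left it, along the tool's axes as they then stand; what a row does not reach is not made up. A row lasts 1/12 s, in which the tool goes at most 41.7 mm and 7.16 degrees, less where a joint would pass 70% of its speed; a pose out of reach is approached as far as the arm can. A call is refused whole if a number of a shift passes 4.17 or a number of a turn 7.16, either way. A call with a gripper value outside its range is refused whole. The fingers move at their own pace and stop on an object; "squeeze" is the grip in N (left out, the last holds). Time passes only in rows, so rows that do not move let the fingers close. It gives the time, the measured TCP pose, the force and the opening at its end, in the units of the state.
- status.get_obs(): the state, without advancing time (a new reading comes with each control period).
- viewer.camera(name): name is "scene" or "top" or "wrist"; returns the picture (480x640x3 uint8, blue, green, red); there is no depth.
- viewer.camera_params(name): a dict with "camera_matrix" (3x3 intrinsics, pixels), "xyz" and "rotation" of the camera in the world. Camera axes: x right, y up, looking along -z (the intrinsics and any distortion apply to the point x, -y, -z); pixel columns grow to the right and rows downward; lengths in m; the calibration is good to about 2 mm. The wrist camera is an equidistant fisheye: a pixel r from the principal point sees the ray r / f radians off the axis. A picture is of the moment at which its call begins: read the wrist's pose just before it. camera_params takes no time and is no camera call; for the wrist camera it gives the pose at the moment of the call.
- bot.job_done(): hands the job in, once; it reports no verdict.
The state is a dict: "time": time; "q": joint angles; "qd": joint speeds; "joint_efforts": joint torques, N m; "ee_pos": TCP position; "tcp_rot": TCP orientation; "wrist_force": force on the tool from outside, world axes, zero at the start; "torque": the same for the moment, N m; "opening": finger opening in m.
Only numpy, scipy, OpenCV 4.12 (cv2) and the standard library are available. Lean on these libraries where they do the work, as an engineer would, in place of code of your own. Each camera call takes 0.05 s, during which the arm holds its last target.

TASK

The lid on the white tub is on, but the four sections of its rim still stand up. Press them down with a fingertip, one section at a time, until each has clicked and stays down flush with the fixed bridges between them, then take the hand away. Do not lift, tip or drag the tub, and leave the coconut, the cup and the jar where they are.

Things in the scene. Friction and masses are not known exactly. Their poses are not given: they have to be found in the camera images.
- tub: Round white plastic food tub, loose on the bench, packed (0.65 to 0.9 kg), 206 mm across its lip, 85 mm tall to the lip, an off-white snap-fit lid on it. Origin at the centre of the underside, z up. The lid's rim, 68 to 106 mm off the centre, is four movable sections of 76 degrees with four fixed bridges between them, at the tub's +x, +y, -x and -y (13 mm wide, tops 95 mm above the bench).
- lid_center (a point): Middle of the fixed, sunken centre disc of the lid: 128 mm across, its top (this point) 89 mm above the bench.
- lid_tab (a point): Outer end of the lid's small fixed finger tab, which sticks out of the rim at the tub's +x, on its top face: 132 mm off the centre, 92 mm above the bench; 20 mm wide, 5 mm thick.
- section_a_top (a point): Middle of the top face of the rim section between the tub's +x and +y directions, 87 mm off the tub's centre. The section is a curved off-white strip 38 mm wide (radially), about 115 mm long and 10 mm thick; this point moves with it: 103 mm above the bench while open, 95 mm (flush with the bridges) when shut.
- section_a (a joint): How far this section is pressed down, m: 0 open (8 mm proud), 0.008 fully shut. It moves straight down. It resists with about 12 N at first, less and less down to nothing at 0.005; beyond that it snaps down by itself and stays; let go before that, it springs back up. Shut, it rests on a hard stop.
- section_b_top (a point): Middle of the top face of the rim section between the tub's +y and -x directions, 87 mm off the tub's centre. The section is a curved off-white strip 38 mm wide (radially), about 115 mm long and 10 mm thick; this point moves with it: 103 mm above the bench while open, 95 mm (flush with the bridges) when shut.
- section_b (a joint): How far this section is pressed down, m: 0 open (8 mm proud), 0.008 fully shut. It moves straight down. It resists with about 12 N at first, less and less down to nothing at 0.005; beyond that it snaps down by itself and stays; let go before that, it springs back up. Shut, it rests on a hard stop.
- section_c_top (a point): Middle of the top face of the rim section between the tub's -x and -y directions, 87 mm off the tub's centre. The section is a curved off-white strip 38 mm wide (radially), about 115 mm long and 10 mm thick; this point moves with it: 103 mm above the bench while open, 95 mm (flush with the bridges) when shut.
- section_c (a joint): How far this section is pressed down, m: 0 open (8 mm proud), 0.008 fully shut. It moves straight down. It resists with about 12 N at first, less and less down to nothing at 0.005; beyond that it snaps down by itself and stays; let go before that, it springs back up. Shut, it rests on a hard stop.
- section_d_top (a point): Middle of the top face of the rim section between the tub's -y and +x directions, 87 mm off the tub's centre. The section is a curved off-white strip 38 mm wide (radially), about 115 mm long and 10 mm thick; this point moves with it: 103 mm above the bench while open, 95 mm (flush with the bridges) when shut.
- section_d (a joint): How far this section is pressed down, m: 0 open (8 mm proud), 0.008 fully shut. It moves straight down. It resists with about 12 N at first, less and less down to nothing at 0.005; beyond that it snaps down by itself and stays; let go before that, it springs back up. Shut, it rests on a hard stop.
- coconut: Bystander: loose brown coconut, 104 mm across and 101 mm tall, standing on its flattened end; origin at the centre of its underside.
- cup: Bystander: loose steel cup, 72 mm across and 85 mm tall, open at the top; origin at the centre of its underside.
- jar: Bystander: loose closed glass jar, 66 mm across and 100 mm tall; origin at the centre of its underside.
Mind the look-alikes: they are no part of the job. Several things have the shape of the tub; the one meant has the colours described above.

How it is judged (in metres and radians):
On the way, in this order (a step that is already met when the one before it is completed fails the run):
1. one of the rim sections clicked shut (in any order, not two together) ((value of joint section_a above 0.0065 m or value of joint section_b above 0.0065 m or value of joint section_c above 0.0065 m or value of joint section_d above 0.0065 m)), for 0.1 s.
2. two of the rim sections clicked shut (in any order, not two together) ((value of joint each of section_a, section_b above 0.0065 m or value of joint each of section_a, section_c above 0.0065 m or value of joint each of section_a, section_d above 0.0065 m or value of joint each of section_b, section_c above 0.0065 m or value of joint each of section_b, section_d above 0.0065 m or value of joint each of section_c, section_d above 0.0065 m)), for 0.1 s.
3. three of the rim sections clicked shut (in any order, not two together) ((value of joint each of section_a, section_b, section_c above 0.0065 m or value of joint each of section_a, section_b, section_d above 0.0065 m or value of joint each of section_a, section_c, section_d above 0.0065 m or value of joint each of section_b, section_c, section_d above 0.0065 m)), for 0.1 s.
4. all four of the rim sections clicked shut (in any order, not two together) (value of joint each of section_a, section_b, section_c, section_d above 0.0065 m), for 0.1 s.
At the end, for the whole second after the job is handed in: All four rim sections are pressed down by more than 6.5 of their 8 mm and stay so; the tub stands upright on the bench within 40 mm of where it was; the coconut, the cup and the jar stand upright and at rest within 30 mm of where they were (all of step 4 and angle between each of tub, coconut, cup, jar's own z axis and vertical below 0.1 rad and linear speed of each of tub, coconut, cup, jar below 0.02 m/s and height (world z) of each of tub, coconut, cup, jar below 0.008 m and distance of tub from where it was at the start of the episode below 0.04 m and distance of each of coconut, cup, jar from where it was at the start of the episode below 0.03 m); the robot touches nothing.
It fails at once if the tub is lifted, or tipped by more than about 9 degrees (height (world z) of tub above 0.015 m or angle between tub's own z axis and vertical above 0.15 rad).
It fails at once if the tub is dragged more than 60 mm (distance of tub from where it was at the start of the episode above 0.06 m).
It fails at once if the coconut, the cup or the jar is lifted, knocked over or pushed more than 40 mm away (distance of any of coconut, cup, jar from where it was at the start of the episode above 0.04 m or height (world z) of any of coconut, cup, jar above 0.015 m or angle between any of coconut, cup, jar's own z axis and vertical above 0.5 rad).
It also fails if it takes over 51 s, if anything falls off the work surface, if the arm or the gripper's body presses on something with over 40 N, if the wrist force passes 120 N, or if a joint passes its speed limit or range.

## Working session

There is one attempt and no reset: what is moved stays moved. The work goes in short steps, Python scripts to look and compute and a tool call to move; the robot and the scene stay as the last step left them, time stands still between calls to the robot, and variables do not carry over. Pictures are saved under pics/ and viewed, and the job is handed in when it is done.

Besides the shell and the picture viewer there is one more tool, called by a JSON object that holds its "fn" and its "kwargs". move_arm: Moves the arm, as the interface text tells. Its arguments: {"type":"object","properties":{"commands":{"type":"array"},"squeeze":{"type":"number"}},"required":["commands"]}

```bash
mkdir -p pics; python3 - <<'E'
from workcell import status, viewer, bot
import cv2
o=status.get_obs(); print(o, bot.grip_depth)
for n in ["scene","top"]:
    im=viewer.camera(n); cv2.imwrite(f"pics/{n}0.png",im); print(n,viewer.camera_params(n))
E
```

```text
{'time': 0.0, 'q': array([6.83526059e+01, 5.00965700e+00, 1.00338947e+01, 9.51014049e+01,
       1.63994923e-03, 9.00017889e+01]), 'qd': array([ 0.0129473 , -0.077852  ,  0.09822111,  0.0281385 ,  0.00719332,
        0.06815023]), 'joint_efforts': array([-2.57273787e-03, -5.20389926e+01,  4.64797425e+01,  1.64941692e-02,
       -1.49010075e-04,  1.37696393e-06]), 'ee_pos': array([0.20288298, 0.51119675, 0.40399177]), 'tcp_rot': array([-1.79922833e+02, -1.63753835e-03,  1.58350815e+02]), 'wrist_force': array([ 0.14246394,  0.1412862 , -0.33324048]), 'torque': array([0.01157327, 0.06160812, 0.01478772]), 'opening': 0.08557684315725807} 0.1547
scene {'camera_matrix': array([[471.42722989,   0.        , 310.83602185],
       [  0.        , 471.42722989, 238.84740152],
       [  0.        ,   0.        ,   1.        ]]), 'xyz': array([ 0.88796589, -0.57351937,  0.72490059]), 'rotation': array([47.45230963, -0.4550035 , 32.9124704 ])}
top {'camera_matrix': array([[585.3564903 ,   0.        , 317.68808873],
       [  0.        , 585.3564903 , 239.52996537],
       [  0.        ,   0.        ,   1.        ]]), 'xyz': array([ 0.35643022, -0.00429955,  1.46607218]), 'rotation': array([  6.78962378,  -0.1561613 , -89.80626907])}
```

View pics/scene0.png

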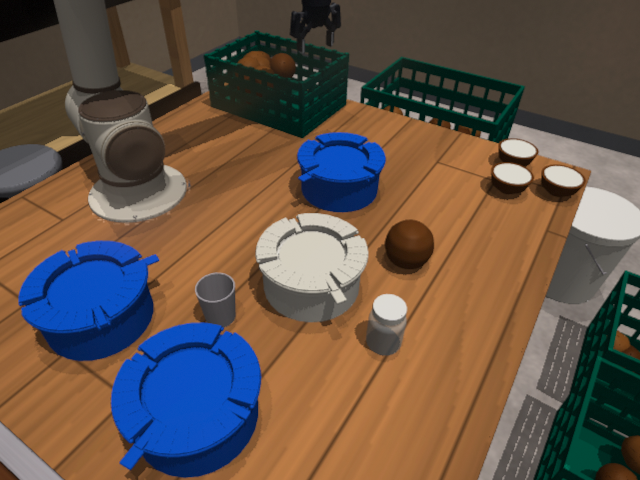

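View pics/top0.png

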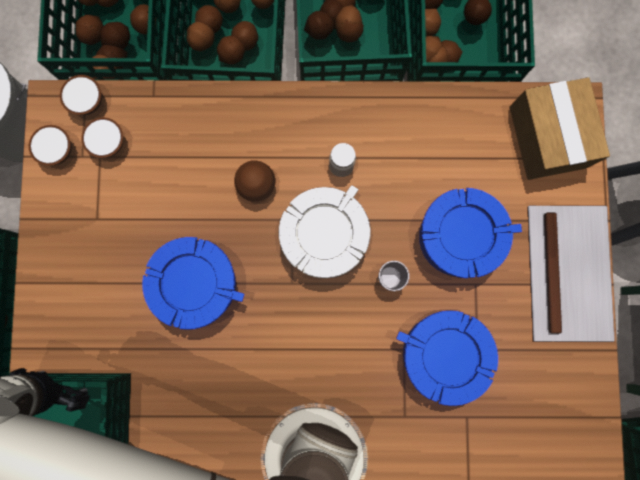

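The scene shows four tubs. In the top view they are white at (325,232) and blue at (190,283), (467,233) and (451,357). Only the white one fits the description. I'll check it in an enlarged crop and measure it.

```bash
cat > h.py <<'E'
import numpy as np, cv2
from scipy.spatial.transform import Rotation as R
def ray(p,uv):
    K=p['camera_matrix']; d=np.linalg.inv(K)@np.array([uv[0],uv[1],1.]); d=np.array([d[0],-d[1],-d[2]])
    return R.from_euler('xyz',p['rotation'],degrees=True).as_matrix()@d
def on_z(p,uv,z):
    d=ray(p,uv); c=np.array(p['xyz']); return c+d*(z-c[2])/d[2]
def proj(p,X):
    q=R.from_euler('xyz',p['rotation'],degrees=True).as_matrix().T@(np.array(X)-p['xyz'])
    v=p['camera_matrix']@np.array([q[0],-q[1],-q[2]]); return v[:2]/v[2]
E
python3 - <<'E'
from h import *
from workcell import viewer
p=viewer.camera_params("top"); s=viewer.camera_params("scene")
im=cv2.imread("pics/top0.png")
c=im[130:330,225:445]; cv2.imwrite("pics/crop1.png",cv2.resize(c,None,fx=3,fy=3,interpolation=cv2.INTER_CUBIC))
hsv=cv2.cvtColor(im,cv2.COLOR_BGR2HSV)
m=((hsv[...,1]<40)&(hsv[...,2]>140)).astype(np.uint8)
n,l,st,ce=cv2.connectedComponentsWithStats(m)
k=l[232,325]; print(st[k],ce[k])
ys,xs=np.where(l==k)
pts=np.array([on_z(p,(x,y),0.10)[:2] for x,y in zip(xs,ys)])
cc=on_z(p,(325,232),0.1)[:2]
cnt,_=cv2.findContours((l==k).astype(np.uint8),cv2.RETR_EXTERNAL,cv2.CHAIN_APPROX_NONE)
cp=np.array([on_z(p,q[0],0.10)[:2] for q in cnt[0]])
from scipy.optimize import least_squares
f=least_squares(lambda v:np.hypot(*(cp-v[:2]).T)-v[2],[*cc,.106],loss='soft_l1',f_scale=.002)
print(f.x)
d=pts-f.x[:2]; r=np.hypot(*d.T); t=d[r>.113].mean(0); print("tab yaw",np.degrees(np.arctan2(t[1],t[0])),r.max())
for n,uv,z in [("coco",(255,181),.05),("cup",(393,277),.085),("jar",(343,156),.1)]: print(n,on_z(p,uv,z))
print(proj(s,[*f.x[:2],.089]))
E
```

```text
[ 279  186   91   92 6496] [324.41009852 231.71520936]
[ 0.53810445 -0.02266477  0.10627304]
tab yaw -33.939755421437816 0.12897011755678267
coco [0.6697538  0.14742011 0.05      ]
cup [ 0.4325185  -0.18546116  0.085     ]
jar [ 0.72045173 -0.06731698  0.1       ]
[311.12151865 252.94920416]
```

View pics/crop1.png

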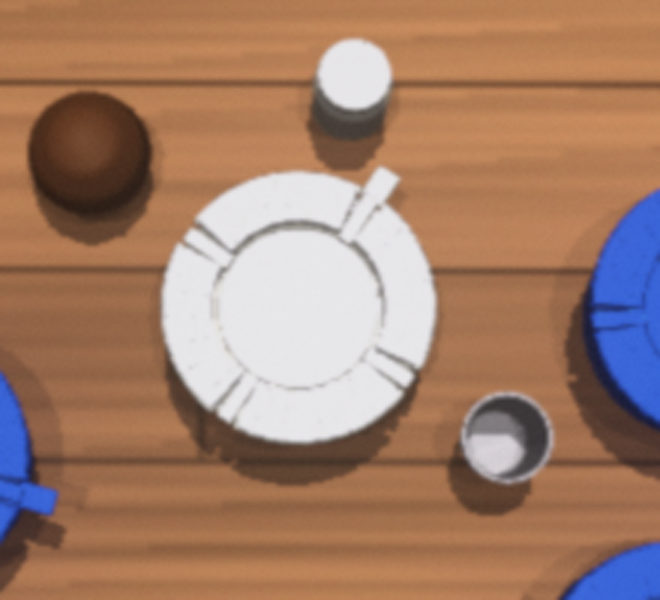

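The crop confirms the white tub with its off-white lid. The tab is at crop (385,185) and the bridges are at (210,240), (230,400) and (395,370). The fitted rim radius is 106.3 mm, which matches. That gives a centre of (0.538, -0.023) and a yaw of about -34°. I'll shut the gripper and turn to yaw 90, so that tool x = world y and tool y = world x.

{"fn": "move_arm", "kwargs": {"commands": [{"claw": -1, "travel": [0, 0, 0], "turn": 6.84}, {"claw": -1, "travel": [0, 0, 0], "turn": 6.84}, {"claw": -1, "travel": [0, 0, 0], "turn": 6.84}, {"claw": -1, "travel": [0, 0, 0], "turn": 6.84}, {"claw": -1, "travel": [0, 0, 0], "turn": 6.84}], "squeeze": 20}}

```text
time: 0.52
ee_pos: [0.2029, 0.5112, 0.4043]
tcp_rot: [-180.0, 0.0, 123.8]
wrist_force: [-0.2, 1.0, 0.4]
opening: 0.0256
```

{"fn": "move_arm", "kwargs": {"commands": [{"claw": -1, "travel": [0, 0, 0], "turn": 6.84}, {"claw": -1, "travel": [0, 0, 0], "turn": 6.84}, {"claw": -1, "travel": [0, 0, 0], "turn": 6.84}, {"claw": -1, "travel": [0, 0, 0], "turn": 6.84}, {"claw": -1, "travel": [0, 0, 0], "turn": 6.84}]}}

```text
time: 0.93
ee_pos: [0.2029, 0.5112, 0.4043]
tcp_rot: [-180.0, 0.0, 89.6]
wrist_force: [0.5, 0.1, -0.0]
opening: -0.0
```

{"fn": "move_arm", "kwargs": {"commands": [{"claw": -1, "travel": [-2.6, 2.0, 0], "turn": 0}, {"claw": -1, "travel": [-2.6, 2.0, 0], "turn": 0}, {"claw": -1, "travel": [-2.6, 2.0, 0], "turn": 0}, {"claw": -1, "travel": [-2.6, 2.0, 0], "turn": 0}, {"claw": -1, "travel": [-2.6, 2.0, 0], "turn": 0}]}}

```text
time: 1.35
ee_pos: [0.3033, 0.3799, 0.4043]
tcp_rot: [-180.0, 0.0, 90.0]
wrist_force: [1.0, 0.4, -0.2]
opening: -0.0
```

{"fn": "move_arm", "kwargs": {"commands": [{"claw": -1, "travel": [-3.24, 2.2, 0], "turn": 0}, {"claw": -1, "travel": [-3.24, 2.2, 0], "turn": 0}, {"claw": -1, "travel": [-3.24, 2.2, 0], "turn": 0}, {"claw": -1, "travel": [-3.24, 2.2, 0], "turn": 0}, {"claw": -1, "travel": [-3.24, 2.2, 0], "turn": 0}]}}

```text
time: 1.77
ee_pos: [0.4132, 0.2172, 0.4045]
tcp_rot: [-180.0, 0.0, 90.0]
wrist_force: [0.8, 0.9, -0.3]
opening: 0.0001
```

{"fn": "move_arm", "kwargs": {"commands": [{"claw": -1, "travel": [-3.24, 2.2, 0], "turn": 0}, {"claw": -1, "travel": [-3.24, 2.2, 0], "turn": 0}, {"claw": -1, "travel": [-3.24, 2.2, 0], "turn": 0}, {"claw": -1, "travel": [-3.24, 2.2, 0], "turn": 0}, {"claw": -1, "travel": [-3.24, 2.2, 0], "turn": 0}]}}

```text
time: 2.18
ee_pos: [0.5232, 0.055, 0.4045]
tcp_rot: [-180.0, 0.0, 89.9]
wrist_force: [-0.1, 1.7, 0.3]
opening: -0.0003
```

{"fn": "move_arm", "kwargs": {"commands": [{"claw": -1, "travel": [0, 0, 3], "turn": 0}, {"claw": -1, "travel": [0, 0, 3], "turn": 0}, {"claw": -1, "travel": [0, 0, 3], "turn": 0}, {"claw": -1, "travel": [0, 0, 1.5], "turn": 0}, {"claw": -1, "travel": [0, 0, 0], "turn": 0}]}}

```text
time: 2.6
ee_pos: [0.5216, 0.0567, 0.2954]
tcp_rot: [-179.6, 0.0, 89.9]
wrist_force: [-0.2, -0.5, -0.9]
opening: 0.0003
```

```bash
python3 - <<'E'
from workcell import status, viewer
import cv2
for n in ["scene","top","wrist"]: cv2.imwrite(f"pics/{n}1.png",viewer.camera(n))
cv2.imwrite("pics/s1c.png",cv2.resize(cv2.imread("pics/scene1.png")[150:350,200:460],None,fx=3,fy=3))
o=status.get_obs(); print(o['ee_pos'],o['wrist_force'])
E
```

```text
[0.52268962 0.05704187 0.30086808] [ 0.35042461 -0.05949183  1.84625042]
```

View pics/s1c.png

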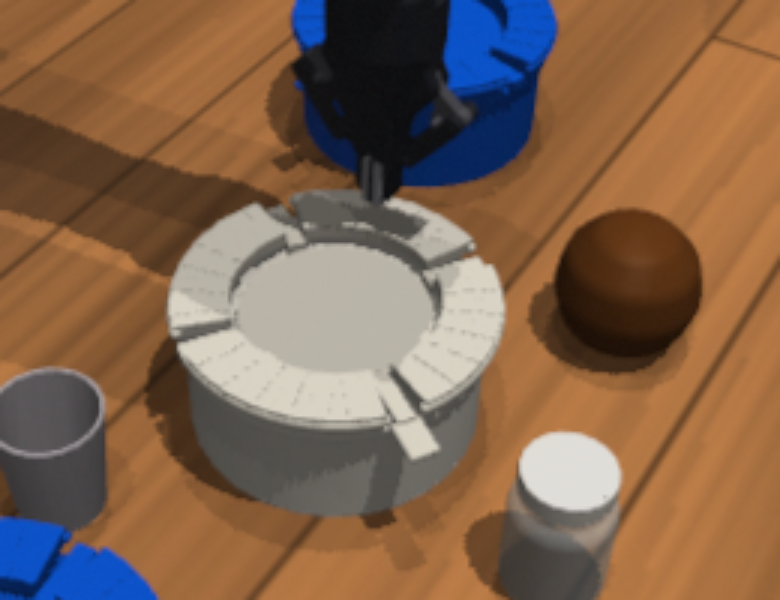

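View pics/wrist1.png

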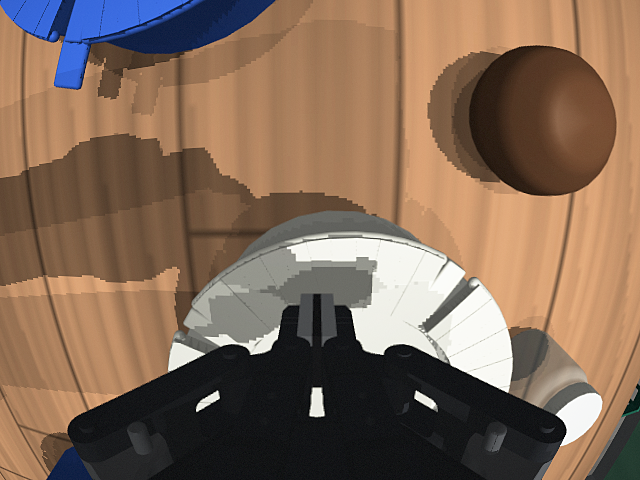

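The fingertips are above the middle of section b, at scene crop (375,195). They are well clear of the bridges and the coconut. I'll go down slowly.

{"fn": "move_arm", "kwargs": {"commands": [{"claw": -1, "travel": [0, 0, 0.7], "turn": 0}, {"claw": -1, "travel": [0, 0, 0.6], "turn": 0}, {"claw": -1, "travel": [0, 0, 0.4], "turn": 0}, {"claw": -1, "travel": [0, 0, 0.2], "turn": 0}, {"claw": -1, "travel": [0, 0, 0.1], "turn": 0}]}}

```text
time: 3.17
ee_pos: [0.5224, 0.057, 0.2793]
tcp_rot: [-180.0, 0.0, 90.0]
wrist_force: [-0.2, 0.3, 0.1]
opening: -0.0
```

{"fn": "move_arm", "kwargs": {"commands": [{"claw": -1, "travel": [0, 0, 0.1], "turn": 0}, {"claw": -1, "travel": [0, 0, 0.1], "turn": 0}, {"claw": -1, "travel": [0, 0, 0.1], "turn": 0}, {"claw": -1, "travel": [0, 0, 0.1], "turn": 0}, {"claw": -1, "travel": [0, 0, 0.1], "turn": 0}]}}

```text
time: 3.58
ee_pos: [0.5225, 0.057, 0.2764]
tcp_rot: [179.9, -0.0, 90.0]
wrist_force: [-5.0, -0.5, 12.6]
opening: 0.0002
```

{"fn": "move_arm", "kwargs": {"commands": [{"claw": -1, "travel": [0, 0, 0.1], "turn": 0}, {"claw": -1, "travel": [0, 0, 0.1], "turn": 0}, {"claw": -1, "travel": [0, 0, 0.1], "turn": 0}, {"claw": -1, "travel": [0, 0, 0.1], "turn": 0}, {"claw": -1, "travel": [0, 0, 0], "turn": 0}]}}

```text
time: 4.0
ee_pos: [0.5225, 0.057, 0.2705]
tcp_rot: [-180.0, 0.0, 90.0]
wrist_force: [0.4, -0.6, -0.5]
opening: -0.0003
```

The force fell to zero at 6 mm, which suggests it snapped. I'll lift and look.

{"fn": "move_arm", "kwargs": {"commands": [{"claw": -1, "travel": [0, 0, -0.5], "turn": 0}, {"claw": -1, "travel": [0, 0, -1.5], "turn": 0}, {"claw": -1, "travel": [0, 0, -1.0], "turn": 0}, {"claw": -1, "travel": [0, 0, 0], "turn": 0}]}}

```text
time: 4.33
ee_pos: [0.523, 0.057, 0.3032]
tcp_rot: [179.8, -0.0, 90.0]
wrist_force: [-0.1, 0.0, 0.6]
opening: 0.0003
```

```bash
cat > look.py <<'E'
import sys,cv2
from h import *
from workcell import status, viewer
k=sys.argv[1]
im=viewer.camera("scene"); cv2.imwrite(f"pics/s{k}c.png",cv2.resize(im[200:330,240:390],None,fx=5,fy=4.5,interpolation=cv2.INTER_CUBIC))
o=status.get_obs(); print(o['time'],o['ee_pos'],o['wrist_force'])
E
python3 look.py 2
```

```text
4.3833 [0.5229139  0.05700574 0.30198046] [ 0.34831682  0.33341787 -0.27261602]
```

View pics/s2c.png

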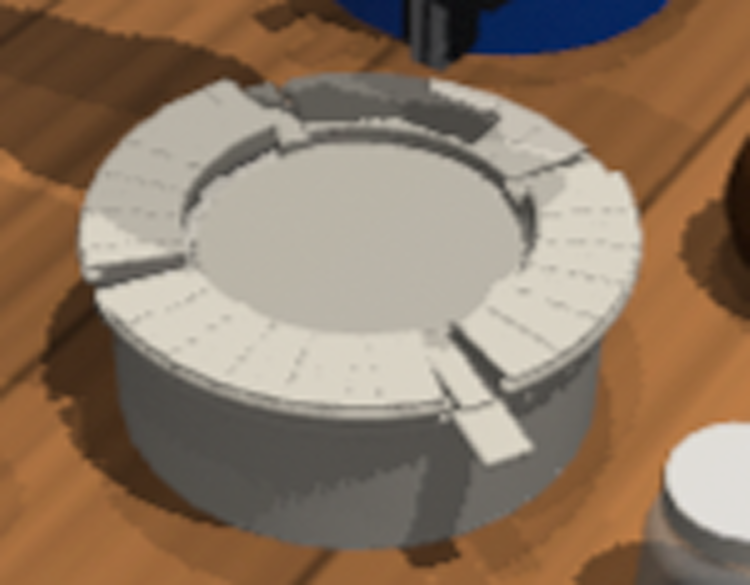

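Section b at crop (390,95) now lies flush, while the other three still stand proud. Next is section a, at (0.617, -0.007).

{"fn": "move_arm", "kwargs": {"commands": [{"claw": -1, "travel": [-2.2, 3.2, 0], "turn": 0}, {"claw": -1, "travel": [-2.2, 3.2, 0], "turn": 0}, {"claw": -1, "travel": [-2.0, 3.0, 0], "turn": 0}, {"claw": -1, "travel": [0, 0, 0.5], "turn": 0}, {"claw": -1, "travel": [0, 0, 0.5], "turn": 0}]}}

```text
time: 4.8
ee_pos: [0.6174, -0.0082, 0.2887]
tcp_rot: [-179.9, -0.0, 89.9]
wrist_force: [-0.1, -0.1, -0.5]
opening: -0.0001
```

{"fn": "move_arm", "kwargs": {"commands": [{"claw": -1, "travel": [0, 0, 0.6], "turn": 0}, {"claw": -1, "travel": [0, 0, 0.4], "turn": 0}, {"claw": -1, "travel": [0, 0, 0.2], "turn": 0}, {"claw": -1, "travel": [0, 0, 0.1], "turn": 0}, {"claw": -1, "travel": [0, 0, 0.1], "turn": 0}]}}

```text
time: 5.22
ee_pos: [0.6159, -0.0066, 0.2773]
tcp_rot: [180.0, -0.0, 90.0]
wrist_force: [-4.2, 1.8, 6.0]
opening: -0.0
```

{"fn": "move_arm", "kwargs": {"commands": [{"claw": -1, "travel": [0, 0, 0.1], "turn": 0}, {"claw": -1, "travel": [0, 0, 0.1], "turn": 0}, {"claw": -1, "travel": [0, 0, 0.1], "turn": 0}, {"claw": -1, "travel": [0, 0, 0.1], "turn": 0}, {"claw": -1, "travel": [0, 0, 0], "turn": 0}]}}

```text
time: 5.63
ee_pos: [0.6159, -0.0067, 0.2743]
tcp_rot: [179.9, -0.0, 90.0]
wrist_force: [-5.5, 0.3, 7.1]
opening: -0.0003
```

{"fn": "move_arm", "kwargs": {"commands": [{"claw": -1, "travel": [0, 0, 0.1], "turn": 0}, {"claw": -1, "travel": [0, 0, 0.1], "turn": 0}, {"claw": -1, "travel": [0, 0, 0.1], "turn": 0}, {"claw": -1, "travel": [0, 0, 0], "turn": 0}]}}

```text
time: 5.97
ee_pos: [0.6164, -0.007, 0.2696]
tcp_rot: [180.0, 0.0, 90.0]
wrist_force: [0.6, 0.4, 0.4]
opening: -0.0002
```

{"fn": "move_arm", "kwargs": {"commands": [{"claw": -1, "travel": [0, 0, -0.5], "turn": 0}, {"claw": -1, "travel": [0, 0, -1.5], "turn": 0}, {"claw": -1, "travel": [0, 0, -1.0], "turn": 0}, {"claw": -1, "travel": [0, 0, 0], "turn": 0}]}}

```text
time: 6.3
ee_pos: [0.6169, -0.0071, 0.3025]
tcp_rot: [179.8, 0.0, 90.0]
wrist_force: [0.2, 0.0, 2.2]
opening: 0.0002
```

```bash
python3 look.py 3
```

```text
6.35 [ 0.61684616 -0.00713426  0.30121508] [-0.65887834 -0.30394484  0.13476151]
```

View pics/s3c.png

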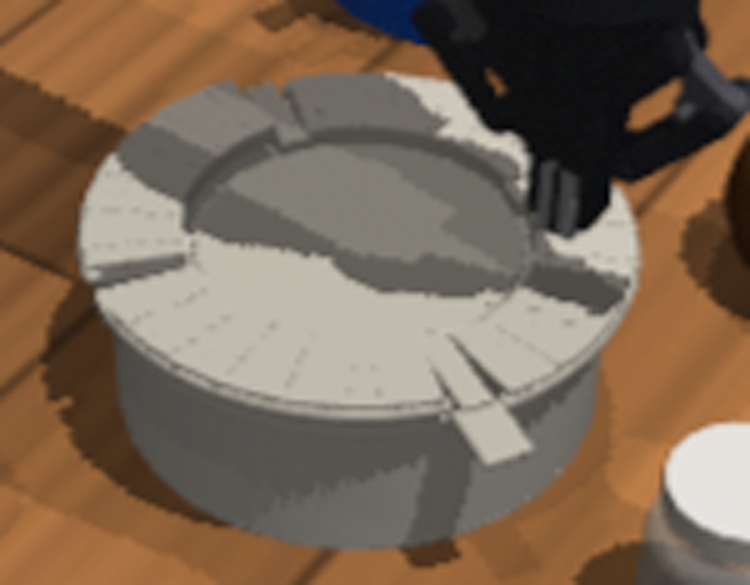

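Section a, at crop (580,230), is down and the tub hasn't moved. Next is section d, at (0.553, -0.101).

{"fn": "move_arm", "kwargs": {"commands": [{"claw": -1, "travel": [-3.2, -2.2, 0], "turn": 0}, {"claw": -1, "travel": [-3.2, -2.2, 0], "turn": 0}, {"claw": -1, "travel": [-3.0, -2.0, 0], "turn": 0}, {"claw": -1, "travel": [0, 0, 0.5], "turn": 0}, {"claw": -1, "travel": [0, 0, 0.5], "turn": 0}]}}

```text
time: 6.77
ee_pos: [0.5517, -0.1024, 0.2895]
tcp_rot: [180.0, 0.0, 89.8]
wrist_force: [-0.8, 0.5, 0.1]
opening: -0.0003
```

{"fn": "move_arm", "kwargs": {"commands": [{"claw": -1, "travel": [0, 0, 0.5], "turn": 0}, {"claw": -1, "travel": [0, 0, 0.4], "turn": 0}, {"claw": -1, "travel": [0, 0, 0.2], "turn": 0}, {"claw": -1, "travel": [0, 0, 0.1], "turn": 0}, {"claw": -1, "travel": [0, 0, 0.1], "turn": 0}]}}

```text
time: 7.18
ee_pos: [0.5526, -0.1002, 0.2771]
tcp_rot: [-180.0, -0.0, 90.0]
wrist_force: [-4.5, 0.8, 11.4]
opening: -0.0001
```

{"fn": "move_arm", "kwargs": {"commands": [{"claw": -1, "travel": [0, 0, 0.1], "turn": 0}, {"claw": -1, "travel": [0, 0, 0.1], "turn": 0}, {"claw": -1, "travel": [0, 0, 0.1], "turn": 0}, {"claw": -1, "travel": [0, 0, 0.1], "turn": 0}, {"claw": -1, "travel": [0, 0, 0], "turn": 0}]}}

```text
time: 7.6
ee_pos: [0.5526, -0.1003, 0.2731]
tcp_rot: [180.0, -0.0, 90.0]
wrist_force: [-2.4, 1.8, 4.3]
opening: -0.0
```

{"fn": "move_arm", "kwargs": {"commands": [{"claw": -1, "travel": [0, 0, 0.1], "turn": 0}, {"claw": -1, "travel": [0, 0, 0.1], "turn": 0}, {"claw": -1, "travel": [0, 0, 0.1], "turn": 0}, {"claw": -1, "travel": [0, 0, 0], "turn": 0}]}}

```text
time: 7.93
ee_pos: [0.5524, -0.101, 0.2691]
tcp_rot: [-180.0, 0.0, 90.0]
wrist_force: [-0.9, 0.1, -0.2]
opening: 0.0002
```

Section d has snapped too. I'll lift, move over to c at (0.4595, -0.038) and look before pressing.

{"fn": "move_arm", "kwargs": {"commands": [{"claw": -1, "travel": [0, 0, -0.5], "turn": 0}, {"claw": -1, "travel": [0, 0, -1.5], "turn": 0}, {"claw": -1, "travel": [0, 0, -1.0], "turn": 0}, {"claw": -1, "travel": [0, 0, 0], "turn": 0}]}}

```text
time: 8.27
ee_pos: [0.5529, -0.1012, 0.3024]
tcp_rot: [179.8, 0.0, 90.0]
wrist_force: [1.0, 0.0, 1.0]
opening: 0.0001
```

{"fn": "move_arm", "kwargs": {"commands": [{"claw": -1, "travel": [2.2, -3.2, 0], "turn": 0}, {"claw": -1, "travel": [2.1, -3.1, 0], "turn": 0}, {"claw": -1, "travel": [2.0, -3.0, 0], "turn": 0}, {"claw": -1, "travel": [0, 0, 0.5], "turn": 0}, {"claw": -1, "travel": [0, 0, 0.5], "turn": 0}]}}

```text
time: 8.68
ee_pos: [0.4587, -0.0373, 0.2901]
tcp_rot: [179.9, 0.0, 90.0]
wrist_force: [0.8, -0.3, 0.8]
opening: -0.0003
```

```bash
python3 look.py 4
```

```text
8.7333 [ 0.45926158 -0.03781274  0.28879914] [ 0.80454745 -0.7244261  -0.916819  ]
```

View pics/s4c.png

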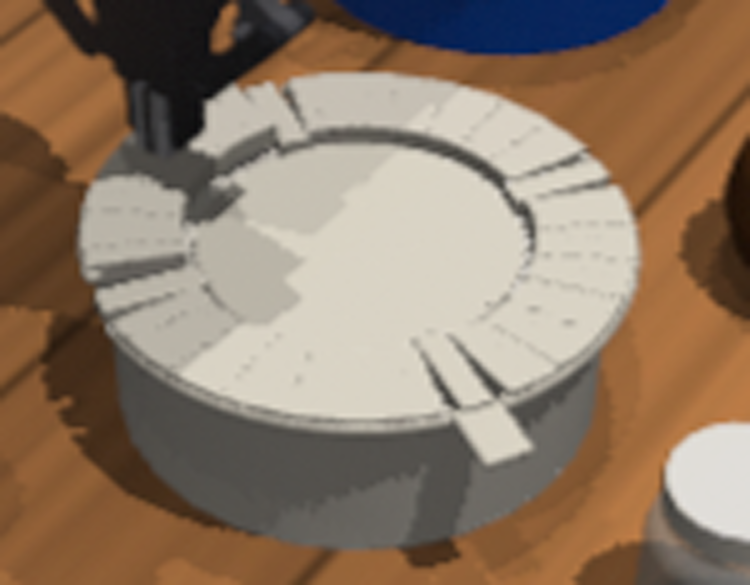

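Sections b, a and d are flush. Only c, at crop (150,190), still stands proud, and the fingertip is above it.

{"fn": "move_arm", "kwargs": {"commands": [{"claw": -1, "travel": [0, 0, 0.5], "turn": 0}, {"claw": -1, "travel": [0, 0, 0.4], "turn": 0}, {"claw": -1, "travel": [0, 0, 0.2], "turn": 0}, {"claw": -1, "travel": [0, 0, 0.1], "turn": 0}, {"claw": -1, "travel": [0, 0, 0.1], "turn": 0}]}}

```text
time: 9.15
ee_pos: [0.4598, -0.0384, 0.2771]
tcp_rot: [-180.0, 0.0, 89.9]
wrist_force: [-3.8, -0.2, 13.0]
opening: -0.0
```

{"fn": "move_arm", "kwargs": {"commands": [{"claw": -1, "travel": [0, 0, 0.1], "turn": 0}, {"claw": -1, "travel": [0, 0, 0.1], "turn": 0}, {"claw": -1, "travel": [0, 0, 0.1], "turn": 0}, {"claw": -1, "travel": [0, 0, 0.1], "turn": 0}, {"claw": -1, "travel": [0, 0, 0], "turn": 0}]}}

```text
time: 9.57
ee_pos: [0.4597, -0.0383, 0.273]
tcp_rot: [180.0, 0.0, 89.9]
wrist_force: [-1.0, -1.2, 3.8]
opening: 0.0002
```

{"fn": "move_arm", "kwargs": {"commands": [{"claw": -1, "travel": [0, 0, 0.1], "turn": 0}, {"claw": -1, "travel": [0, 0, 0.1], "turn": 0}, {"claw": -1, "travel": [0, 0, 0.1], "turn": 0}, {"claw": -1, "travel": [0, 0, 0], "turn": 0}]}}

```text
time: 9.9
ee_pos: [0.4594, -0.038, 0.2691]
tcp_rot: [-180.0, -0.0, 89.9]
wrist_force: [-0.1, -0.6, -0.6]
opening: -0.0001
```

{"fn": "move_arm", "kwargs": {"commands": [{"claw": -1, "travel": [0, 0, -0.5], "turn": 0}, {"claw": -1, "travel": [0, 0, -2.0], "turn": 0}, {"claw": -1, "travel": [0, 0, -3.0], "turn": 0}, {"claw": -1, "travel": [0, 0, -3.0], "turn": 0}, {"claw": -1, "travel": [0, 0, -3.0], "turn": 0}]}}

```text
time: 10.32
ee_pos: [0.4592, -0.0379, 0.3863]
tcp_rot: [-180.0, -0.0, 90.0]
wrist_force: [0.2, 0.6, 0.5]
opening: 0.0001
```

{"fn": "move_arm", "kwargs": {"commands": [{"claw": -1, "travel": [3, -1, -1], "turn": 0}, {"claw": -1, "travel": [3, -1, -1], "turn": 0}, {"claw": -1, "travel": [3, -1, -1], "turn": 0}, {"claw": -1, "travel": [3, -1, 0], "turn": 0}, {"claw": -1, "travel": [3, -1, 0], "turn": 0}]}}

```text
time: 10.73
ee_pos: [0.4089, 0.1132, 0.4158]
tcp_rot: [179.9, -0.0, 89.9]
wrist_force: [1.2, 0.1, -0.1]
opening: -0.0001
```

{"fn": "move_arm", "kwargs": {"commands": [{"claw": -1, "travel": [3, -1, 0], "turn": 0}, {"claw": -1, "travel": [3, -1, 0], "turn": 0}, {"claw": -1, "travel": [0, 0, 0], "turn": 0}, {"claw": -1, "travel": [0, 0, 0], "turn": 0}, {"claw": -1, "travel": [0, 0, 0], "turn": 0}]}}

```text
time: 11.15
ee_pos: [0.3896, 0.172, 0.4149]
tcp_rot: [180.0, 0.0, 90.0]
wrist_force: [-0.4, 0.1, -0.7]
opening: 0.0002
```

```bash
python3 look.py 5; python3 - <<'E'
from h import *
from workcell import viewer
p=viewer.camera_params("top")
im=viewer.camera("top"); cv2.imwrite("pics/top5.png",im)
a=cv2.imread("pics/top0.png")
cv2.imwrite("pics/top5c.png",np.hstack([cv2.resize(x[130:330,225:445],None,fx=1.8,fy=1.8) for x in (a,im)]))
E
```

```text
11.2 [0.38977332 0.17157006 0.41485571] [-0.72498131 -0.20602036 -1.29880626]
```

View pics/s5c.png

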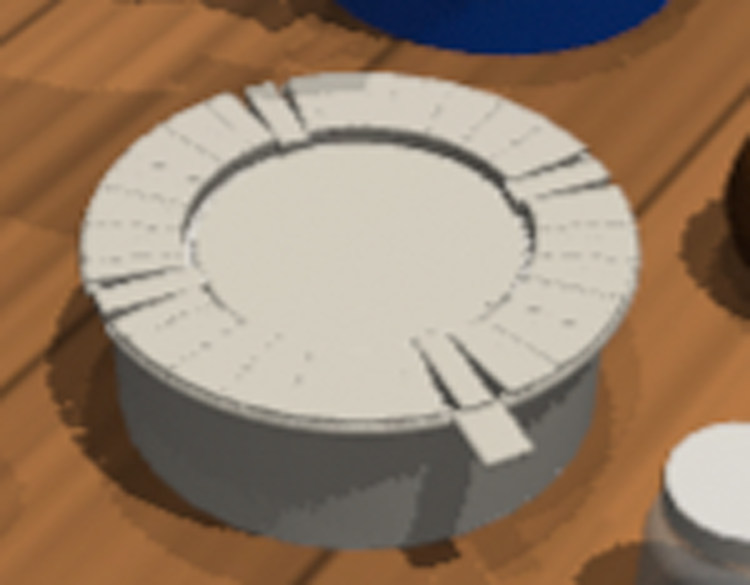

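View pics/top5c.png

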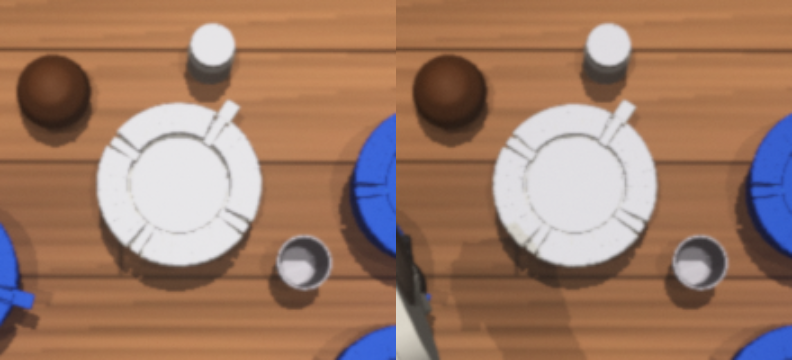

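All four sections lie flush with the bridges at crop (275,115), (560,175), (140,290) and (465,365). In the before/after top crops, nothing has moved. The hand is clear, so I'm handing it in.

```bash
python3 -c "
from workcell import bot
print(bot.job_done())"
```

```text
the job is handed in; nothing more can be done
None
```

I pressed the four rim sections of the white tub's lid shut one at a time, in the order b, a, d, c, using the closed fingertips. I then took the hand clear and handed the job in at about 11 s.

- **Clicks:** Each press peaked at up to about 13 N in the readings, and the force dropped to zero 6–7 mm down, as a snap should. I did not press on to feel the hard stop.
- **Final pictures:** All four sections lie flush with the bridges. The tub, coconut, cup and jar show no visible movement, judged by eye from before/after top views. The hand is more than 10 cm above everything and the wrist force was near zero.
- **Problems:** No check failed or disagreed with another. The hand-in gave no verdict.

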